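Rehearse the scan along the hub's row of targets and store it

TASK

Rehearse the scan of the black hub: with the gripper closed and pointing straight down, pass the fingertips slowly along the row of six round stickers on its top rim, about a centimetre above the middle of each and without bumping the hub, from the yellow one through the four white ones in turn to the blue one. Then gently press the green button down, well past half of its travel, to store the pass, and finish the program with the fingertips still holding it down. Do not press the red button, and do not lift or shift the hub, the button boxes or anything else.

Things in the scene. Friction and masses are not known exactly. Their poses are not given: they have to be found in the camera images.
- hub: black turned hub like a spool, 3.5 kg, loose, 164 mm across. Origin: centre of its underside, z up. Flat top rim 110 mm up, 34 to 82 mm from the axis; inside it a boss 10 mm higher. Six 16 mm round stickers on half of the rim, 62 mm from the axis, 36 degrees (38 mm) apart; anticlockwise from above: yellow (on the hub's -y side), four white, blue (+y)
- dot1 (a point): centre of the yellow sticker, the first of the row, on the rim's surface, 110 mm above the table; z up
- dot2 (a point): centre of the first white sticker after the yellow, on the rim's surface, 110 mm above the table; z up
- dot3 (a point): centre of the second white sticker, on the rim's surface, 110 mm above the table; z up
- dot4 (a point): centre of the third white sticker, on the rim's surface, 110 mm above the table; z up
- dot5 (a point): centre of the fourth white sticker, on the rim's surface, 110 mm above the table; z up
- dot6 (a point): centre of the blue sticker, the last of the row, on the rim's surface, 110 mm above the table; z up
- green_box: grey box 80 x 80 x 30 mm, 0.8 kg, standing loose on the table with the green button on its top, centred. Origin: centre of its underside, z up
- green_top (a point): centre of the green button's flat top (32 mm across), 56 mm above the table when not pressed; it goes down with the button. A black 48 mm collar round it ends 14 mm below the unpressed top
- green (a joint): travel of the green button (stores the pass): 0 is up, 0.010 m is fully down. Spring: starts to move at about 1.8 N, about 6 N fully down, springs back when let go
- red_box: grey box 80 x 80 x 30 mm, 0.8 kg, standing loose on the table with the red button on its top, centred. Origin: centre of its underside, z up
- red_top (a point): centre of the red button's flat top (32 mm across), 56 mm above the table when not pressed; it goes down with the button. A black 48 mm collar round it ends 14 mm below the unpressed top
- red (a joint): travel of the red button (discards it, leave alone): 0 is up, 0.010 m is fully down. Spring: starts to move at about 1.8 N, about 6 N fully down, springs back when let go
- setting_ring: bystander, loose: bright steel setting ring lying flat, 60 mm outside, 36 mm hole, 20 mm high; origin under its centre
- gauge_block: bystander, loose: aluminium gauge block 30 x 50 x 20 mm; origin under its centre
- ref_ball: bystander, loose: white 25 mm reference ball on a dark stand with a 52 mm foot, 73 mm high; origin under the foot
- pin_gauge: bystander, loose: brass pin gauge standing upright, 60 mm high, 16 mm thick with a 22 mm head; origin at its foot
- cleaner: bystander, loose: white cleaner bottle with red cap, 52 mm across, 140 mm high; origin under its centre
- tin: bystander, loose: open aluminium tin, 70 mm across, 70 mm high; origin under its centre
- screwdriver: bystander, loose: orange-handled screwdriver lying flat; origin on the table beneath it
Mind the look-alikes: they are no part of the job. What is meant by the hub is not turquoise, and is the larger of those in its own colour.

How it is judged:
On the way, in this order (a step that is already met when the one before it is completed fails the run):
1. closed fingertips just above the yellow sticker, the first of the row (within 12 mm sideways, tips no more than about 25 mm above it) (horizontal distance between the grasp point and dot1 below 0.012 m and z of the grasp point in the frame of dot1 between 0.015 and 0.045 m), for 0.1 s.
2. closed fingertips just above the first white sticker after the yellow (within 12 mm sideways, tips no more than about 25 mm above it) (horizontal distance between the grasp point and dot2 below 0.012 m and z of the grasp point in the frame of dot2 between 0.015 and 0.045 m), for 0.1 s.
3. closed fingertips just above the second white sticker (within 12 mm sideways, tips no more than about 25 mm above it) (horizontal distance between the grasp point and dot3 below 0.012 m and z of the grasp point in the frame of dot3 between 0.015 and 0.045 m), for 0.1 s.
4. closed fingertips just above the third white sticker (within 12 mm sideways, tips no more than about 25 mm above it) (horizontal distance between the grasp point and dot4 below 0.012 m and z of the grasp point in the frame of dot4 between 0.015 and 0.045 m), for 0.1 s.
5. closed fingertips just above the fourth white sticker (within 12 mm sideways, tips no more than about 25 mm above it) (horizontal distance between the grasp point and dot5 below 0.012 m and z of the grasp point in the frame of dot5 between 0.015 and 0.045 m), for 0.1 s.
6. closed fingertips just above the blue sticker, the last of the row (within 12 mm sideways, tips no more than about 25 mm above it) (horizontal distance between the grasp point and dot6 below 0.012 m and z of the grasp point in the frame of dot6 between 0.015 and 0.045 m), for 0.1 s.
7. green button pressed more than half way by the fingers (value of joint green above 0.0052 m and contact force between the fingers and green_box above 1 N), for 0.3 s.
At the end, for the whole second after the job is handed in: After the pass over the six stickers in order, the fingers still hold the green button down by more than 5 mm of its 10 mm, with 1 to 25 N; the red button is up (under 2 mm); the hub and both boxes stand upright within 10 mm of where they began, the bystanders within 20 mm of where they began (value of joint green above 0.005 m and contact force between the fingers and green_box between 1 and 25 N and value of joint red below 0.002 m and distance of each of hub, green_box, red_box from where it was at the start of the episode below 0.01 m and angle between each of hub, green_box, red_box's own z axis and vertical below 0.1 rad and distance of each of setting_ring, gauge_block, ref_ball, pin_gauge, cleaner, tin, screwdriver from where it was at the start of the episode below 0.02 m and linear speed of green_box below 0.02 m/s); the arm keeps its last pose, push and grip.
It fails at once if the hub is shifted or lifted by more than 10 mm, or tipped, or bumped with more than 10 N (distance of hub from where it was at the start of the episode above 0.01 m or angle between hub's own z axis and vertical above 0.1 rad or contact force between any of the fingers, the arm and hub above 10 N).
It fails at once if a button box is shifted or lifted by more than 10 mm, or tipped (distance of any of green_box, red_box from where it was at the start of the episode above 0.01 m or angle between any of green_box, red_box's own z axis and vertical above 0.1 rad).
It fails at once if the green button is pressed with more than 30 N (contact force between the fingers and green_box above 30 N).
It fails at once if the red button is pressed (more than 2 mm) (value of joint red above 0.002 m).
It fails at once if a bystander is moved or lifted by more than 20 mm (distance of any of setting_ring, gauge_block, ref_ball, pin_gauge, cleaner, tin, screwdriver from where it was at the start of the episode above 0.02 m).
It also fails if it takes over 54 s, if anything falls off the work surface, if the arm or the gripper's body presses on something with over 40 N, if the wrist force passes 120 N, or if a joint passes its speed limit or range.

ROBOT

A 6-joint arm with a two-finger parallel gripper is mounted at the origin on the work surface. World frame = base frame: x ahead of the robot, y to its left, z up, the work surface at z = 0. Lengths are in m, angles in rad, forces in N, time in s.
With the tool pointing down it reaches from about 0.375 to 0.9 m from the base axis. Payload 3.1 kg.
Tool frame: the origin (TCP) lies between the finger pads; the fingertips stand 19 mm ahead of it and the grasp point (between the pads) is the TCP; z points along the fingers, y is the line along which they close (so a half turn about z gives the same grasp; the last joint's range is limited). The gripper opens to 87 mm and grips with 3 to 60 N. Pads are 19 mm wide; open, the fingers measure 117 mm over their backs; the gripper's body (75 mm by 190 mm) begins 51 mm behind the grasp point.
Start: joints at [0.928, 0.527, 1.433, -0, 1.181, -0.178], TCP at [0.28, 0.559, 0.242] pointing down, gripper open.
Joint ranges: [-3.08, 3.08], [-0.75, 2.2], [0.22, 2.44], [-1.43, 4.57], [0, 2.65], [-2.85, 2.85]. Speed limits (rad/s): [2.79, 2.79, 3.14, 3.14, 3.14, 3.14].

INTERFACE

Orientations are given as a unit quaternion [x, y, z, w].
In Python, from rig import robot, camera, camera_info, hand_in gives the robot as it stands.
- The arm moves only by the shell command python3 -m handwheel 'ROWS' [FORCE]. ROWS is a JSON object of lists of equal length, an entry for each row: "hand": the opening, from 0 (shut) to 1 (fully open); "translation": the shift along the world's x, y, z in mm, a list of three; "turn": the turn, a rotation vector about the world's x, y, z in rad, a list of three. In form: {"hand": [hand, ...], "translation": [[tx, ty, tz], ...], "turn": [[ax, ay, az], ...]}. A call has 1 to 12 rows; each row is the pose to reach, as a shift and turn from the pose commanded when the call began; what a row does not reach only later rows make up. A row lasts 1/12 s, in which the tool goes at most 41.7 mm and 7.16 degrees, less where a joint would pass 70% of its speed; a pose out of reach is approached as far as the arm can. A call with a gripper value outside its range is refused whole. The fingers move at their own pace and stop on an object; FORCE is the grip in N (left out, the last holds). Time passes only in rows, so rows that repeat a pose let the fingers close. It gives the time, the measured TCP pose, the force, the opening and the grip force at its end, in the units of the state.
- robot.get_obs(): the state, without advancing time (a new reading comes with each control period).
- camera(name): name is "scene" or "side" or "wrist"; returns (picture, depth): 420x560x3 uint8, red, green, blue; 420x560 float32, m along the optical axis (not along the pixel's ray), 0 where there is no reading.
- camera_info(name): a dict with "vertical_fov" (degrees; the focal length in pixels is half the picture's height over the tangent of half this angle, whatever the lens; pixels are square), "cx", "cy" (the principal point, pixels), "world_from_camera" (4x4, takes a point from camera to world coordinates). Camera axes: x right, y down, z forward; pixel columns grow to the right and rows downward; lengths in m; the calibration is good to about 2 mm. The wrist camera is an equidistant fisheye: a pixel r from the principal point sees the ray r / f radians off the axis. A picture is of the moment at which its call begins: read the wrist's pose just before it. camera_info takes no time and is no camera call; for the wrist camera it gives the pose at the moment of the call.
- hand_in(): hands the job in; it is judged then, once.
The state is a dict: "time": time; "q": joint angles; "joint_velocities": joint speeds; "joint_torque": joint torques, N m; "position": TCP position; "tool_rot": TCP orientation; "ft_force": force on the tool from outside, world axes, zero at the start; "moment": the same for the moment, N m; "grip_width": finger opening in m; "grip_force": force on a finger pad.
Only numpy, scipy, OpenCV 4.12 (cv2) and the standard library are available. Lean on these libraries where they do the work, as an engineer would, in place of code of your own. Each camera call takes 0.05 s, during which the arm holds its last target. There are 200 camera calls.

## Working session

There is one attempt and no reset: what is moved stays moved. The work goes in short steps, Python scripts to look and compute and a shell command to move; the robot and the scene stay as the last step left them, time stands still between calls to the robot, and variables do not carry over. Pictures are saved under pics/ and viewed, at most 10 in all, crops included, and the job is handed in when it is done.

```bash
mkdir -p pics; cat > h.py <<'E'
import numpy as np, cv2
from rig import robot, camera, camera_info
def grab(n):
    i=camera_info(n); p,d=camera(n); return p,d,i
def ray(i,u,v,fish=False):
    f=210/np.tan(np.radians(i["vertical_fov"]/2)); x=(np.asarray(u,float)-i["cx"])/f; y=(np.asarray(v,float)-i["cy"])/f
    if fish:
        r=np.hypot(x,y)+1e-12; d=np.stack([x/r*np.sin(r),y/r*np.sin(r),np.cos(r)],-1)
    else: d=np.stack([x,y,np.ones_like(x)],-1)
    T=np.array(i["world_from_camera"]); return T[:3,3], d@T[:3,:3].T
def onz(i,u,v,z,fish=False):
    o,d=ray(i,u,v,fish); return o+d*((z-o[2])/d[...,2])[...,None]
E
python3 - <<'E'
from h import *
for n in ("scene","side","wrist"):
    p,d,i=grab(n); cv2.imwrite(f"pics/{n}0.png",p[...,::-1]); np.savez(f"{n}0.npz",p=p,d=d,**i)
    print(n,i["vertical_fov"],np.round(i["world_from_camera"],3).tolist())
o=robot.get_obs(); print(o["time"],o["position"],o["tool_rot"],o["ft_force"])
E
```

```text
scene 44.23977231478341 [[0.699, 0.552, -0.455, 1.065], [0.715, -0.552, 0.428, -0.572], [-0.015, -0.625, -0.78, 1.018], [0.0, 0.0, 0.0, 1.0]]
side 42.931864236456285 [[0.787, -0.338, 0.516, -0.07], [-0.616, -0.456, 0.642, -0.847], [0.018, -0.823, -0.568, 0.757], [0.0, 0.0, 0.0, 1.0]]
wrist 65.70646984690485 [[0.448, 0.867, 0.217, 0.22], [0.894, -0.434, -0.11, 0.588], [-0.001, 0.243, -0.97, 0.383], [0.0, 0.0, 0.0, 1.0]]
0.15 [0.27924365 0.55856182 0.24080499] [ 2.29831109e-01  9.73230173e-01 -7.63963873e-04 -3.27361497e-04] [-0.03652856  0.3055318   0.24579853]
```

View pics/scene0.png

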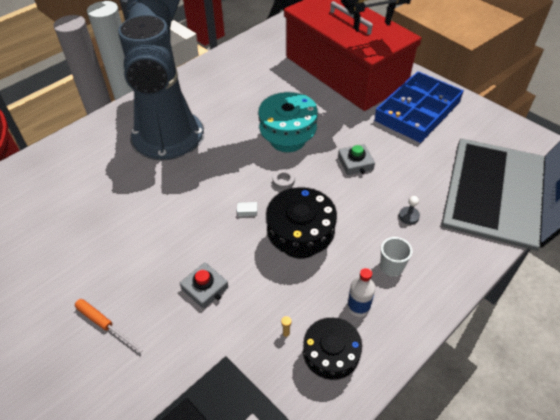

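View pics/side0.png

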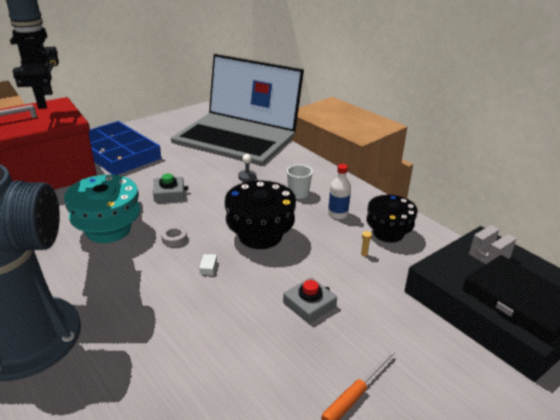

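Hub candidates in the scene view are the turquoise one at (288,120), the large black one at (302,218) and the small black one at (333,346). I choose the large black one: yellow sticker near (297,234), blue near (305,193). The green button is at (357,152) and the red at (203,278). The side view agrees: large hub (260,210), green (168,180), red (311,288).

```bash
cat > m.py <<'E'
from h import *
for n,box in (("scene",(262,342,180,255)),("side",(220,300,175,250))):
    z=np.load(n+"0.npz"); p=z["p"]; i={k:z[k] for k in ("vertical_fov","cx","cy","world_from_camera")}
    hsv=cv2.cvtColor(p,cv2.COLOR_RGB2HSV)
    x0,x1,y0,y1=box
    masks={"white":(hsv[...,2]>130)&(hsv[...,1]<70),"yellow":cv2.inRange(hsv,(15,120,100),(35,255,255))>0,"blue":cv2.inRange(hsv,(100,120,60),(130,255,255))>0}
    for c,m in masks.items():
        m=m.astype(np.uint8); k=np.zeros_like(m); k[y0:y1,x0:x1]=m[y0:y1,x0:x1]
        N,_,st,ce=cv2.connectedComponentsWithStats(k)
        for s,q in zip(st[1:],ce[1:]):
            if 8<s[4]<250:
                print(n,c,s[4],q.round(1),onz(i,q[0],q[1],.11).round(4)[:2])
    for c,lo,hi,roi in (("green",(45,100,50),(80,255,255),(335,380,140,175) if n=="scene" else (150,190,165,205)),("red",(0,150,90),(8,255,255),(180,230,260,300) if n=="scene" else (290,335,275,310))):
        m=cv2.inRange(hsv,lo,hi); a,b,e,f=roi; k=np.zeros_like(m);k[e:f,a:b]=m[e:f,a:b]
        vv,uu=np.nonzero(k); dd=z["d"][vv,uu]; o,r=ray(i,uu,vv); P=o+r*dd[:,None]
        ok=(P[:,2]>.050)&(P[:,2]<.062)
        print(n,c,len(uu),"centroid px",uu.mean().round(1),vv.mean().round(1),"top by depth",np.median(P[ok],0).round(4) if ok.any() else P[:,2].round(3)[:9])
    if n=="scene": cv2.imwrite("pics/crop.png",cv2.resize(p[130:265,250:400,::-1],None,fx=4,fy=4,interpolation=cv2.INTER_CUBIC))
E
python3 m.py
```

```text
scene white 40 [319.5 198.3] [0.5523 0.0553]
scene white 40 [327.5 209.3] [0.5882 0.0434]
scene white 45 [325.6 222. ] [0.6104 0.0123]
scene white 44 [313.9 231.4] [ 0.6101 -0.0258]
scene yellow 57 [297.  233.4] [ 0.5874 -0.0567]
scene blue 50 [304.8 192.8] [0.5158 0.0437]
scene green 104 centroid px 357.1 150.5 top by depth [0.4756 0.2912 0.0574]
scene red 156 centroid px 201.9 276.4 top by depth [ 0.4929 -0.2611  0.0566]
side white 213 [274.6 178.3] [0.6318 0.0385]
side white 31 [295.2 176.1] [0.6789 0.0169]
side white 24 [260.  183.5] [0.5883 0.0393]
side white 21 [244.6 186.2] [0.5514 0.0508]
side white 20 [275.2 186.2] [0.6096 0.0076]
side white 23 [285.3 192.7] [ 0.6108 -0.0294]
side white 149 [296.9 217.1] [ 0.567  -0.1237]
side yellow 31 [286.  201.7] [ 0.5872 -0.0611]
side blue 35 [234.4 192.9] [0.5148 0.0397]
side green 90 centroid px 166.9 178.2 top by depth [0.4677 0.2866 0.0549]
side red 177 centroid px 310.2 286.7 top by depth [ 0.4856 -0.2659  0.056 ]
```

View pics/crop.png

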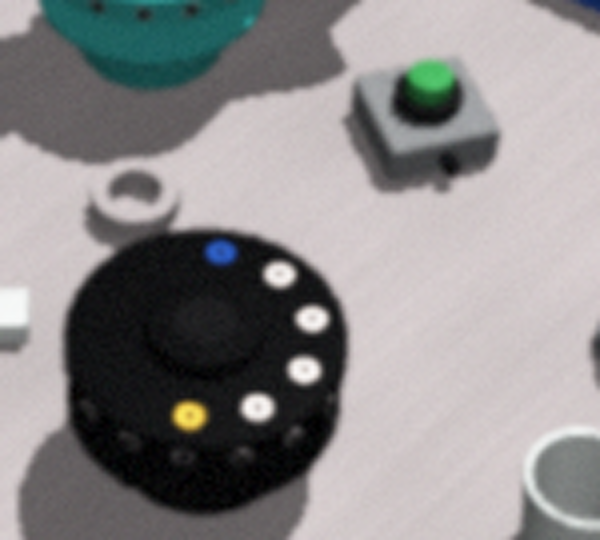

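The crop confirms the large black hub, with the yellow sticker and its five neighbours as described. Both views agree within 4 mm. The fit gives a hub centre of (0.551,-0.009) and a radius of 62 mm, matching the given size. The green button top is near (0.472,0.289). Next I close the gripper and go above the yellow sticker.

```bash
python3 -m handwheel '{"hand":[0,0,0,0,0,0,0,0,0,0,0,0],"translation":[[10,-20,0],[23,-47,0],[38,-77,0],[53,-107,0],[68,-137,0],[83,-167,0],[98,-197,0],[113,-227,0],[128,-257,0],[143,-287,0],[155,-312,0],[160,-322,0]],"turn":[[0,0,0],[0,0,0],[0,0,0],[0,0,0],[0,0,0],[0,0,0],[0,0,0],[0,0,0],[0,0,0],[0,0,0],[0,0,0],[0,0,0]]}' 10
python3 -m handwheel '{"hand":[0,0,0,0,0,0,0,0,0,0,0,0],"translation":[[10,-20,0],[23,-47,0],[38,-77,0],[53,-107,0],[68,-137,-5],[83,-167,-10],[98,-197,-15],[113,-227,-20],[128,-257,-25],[140,-282,-30],[147,-296,-35],[147,-296,-35]],"turn":[[0,0,0],[0,0,0],[0,0,0],[0,0,0],[0,0,0],[0,0,0],[0,0,0],[0,0,0],[0,0,0],[0,0,0],[0,0,0],[0,0,0]]}'
python3 - <<'E'
from h import *
p,d,i=grab("wrist"); cv2.imwrite("pics/w1.png",p[...,::-1]); np.savez("w1.npz",p=p,d=d,**i); print(robot.get_obs())
E
```

```text
time: 1.15
position: [0.441, 0.2341, 0.2414]
tool_rot: [0.231, 0.973, -0.0, 0.0]
ft_force: [-0.4, -0.1, 0.3]
grip_width: 0.0151
grip_force: 0.0
time: 2.15
position: [0.5877, -0.0614, 0.2053]
tool_rot: [0.231, 0.973, -0.0, -0.0]
ft_force: [-1.1, 0.6, 0.5]
grip_width: 0.0007
grip_force: 0.0
{'time': 2.2, 'q': array([-2.90619823e-01,  5.23424327e-01,  1.55970902e+00,  7.82335646e-04,
        1.06065330e+00, -1.39593524e+00]), 'joint_velocities': array([ 0.04019213, -0.02871118,  0.03662236,  0.01085396,  0.01687826,
        0.00403179]), 'joint_torque': array([ -1.35493342, -41.23019457, -16.50830448,  -0.14902029,
        -0.08160357,  -0.04506047]), 'position': array([ 0.58634872, -0.05930734,  0.20554585]), 'tool_rot': array([ 2.30831021e-01,  9.72993176e-01,  4.04039232e-04, -1.07542461e-03]), 'ft_force': array([ 0.47580433,  0.638219  , -0.00732223]), 'moment': array([-0.0193511 ,  0.01104258,  0.01376334]), 'grip_force': 0.0, 'grip_width': 0.0003005156129049832}
```

View pics/w1.png

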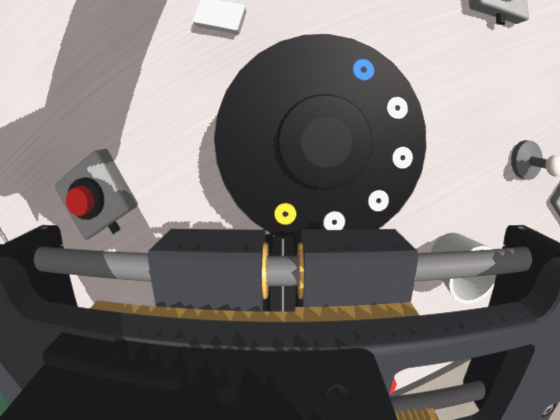

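The wrist view shows all six stickers: yellow (285,213), white (334,222), (379,200), (402,157), (397,107), blue (363,69). The closed fingertips are just below yellow. I will refine the positions from this view.

```bash
python3 - <<'E'
from h import *
z=np.load("w1.npz"); p=z["p"]; i={k:z[k] for k in ("vertical_fov","cx","cy","world_from_camera")}
hsv=cv2.cvtColor(p,cv2.COLOR_RGB2HSV); C=[]
for (u,v),c in (((285,213),"y"),((334,222),"w"),((379,200),"w"),((402,157),"w"),((397,107),"w"),((363,69),"b")):
    m=(hsv[...,2]>120).astype(np.uint8); k=np.zeros_like(m); k[v-14:v+15,u-14:u+15]=m[v-14:v+15,u-14:u+15]
    N,l,st,ce=cv2.connectedComponentsWithStats(k); j=1+st[1:,4].argmax(); q=ce[j]
    P=onz(i,q[0],q[1],.11,True)[:2]; C.append(P); print(c,st[j,4],q.round(1),P.round(4))
C=np.array(C)
# least squares regular fit: dot_k = c + R e^{i(a+36k)}
w=C[:,0]+1j*C[:,1]; e=np.exp(1j*np.radians(36*np.arange(6)))
s,*_=np.linalg.lstsq(np.stack([np.ones(6),e],1).astype(complex),w,rcond=None)
print("centre",s[0].round(4),"R",abs(s[1]).round(4),"ang",np.degrees(np.angle(s[1])).round(1))
s1=s[1]/abs(s[1])*.062; F=s[0]+s1*e; print("fit",F.round(4),"res",abs(F-w).round(4)); print(robot.get_obs()["position"])
E
```

```text
y 371 [284.9 213.5] [ 0.5872 -0.0595]
w 329 [333.9 220.7] [ 0.6094 -0.0284]
w 343 [378.1 200.2] [0.6104 0.0095]
w 348 [402.2 157.3] [0.5882 0.0406]
w 360 [397.  107.4] [0.5518 0.0528]
b 366 [363.1  69.3] [0.5154 0.0412]
centre (0.5513-0.009j) R 0.0618 ang -54.5
fit [0.5873-0.0595j 0.6101-0.0287j 0.6104+0.0096j 0.5882+0.0408j
 0.5518+0.053j  0.5153+0.0414j] res [0.     0.0007 0.     0.0002 0.0002 0.0003]
[ 0.58634872 -0.05930734  0.20554585]
```

```bash
python3 -m handwheel '{"hand":[0,0,0,0,0,0,0,0,0,0,0,0],"translation":[[0,0,-8],[0,0,-18],[0,0,-28],[0,0,-38],[0,0,-46],[0,0,-53],[0,0,-58],[0,0,-62],[0,0,-65],[0,0,-65],[0,0,-65],[0,0,-65]],"turn":[[0,0,0],[0,0,0],[0,0,0],[0,0,0],[0,0,0],[0,0,0],[0,0,0],[0,0,0],[0,0,0],[0,0,0],[0,0,0],[0,0,0]]}'
```

```text
time: 3.2
position: [0.5869, -0.0592, 0.1419]
tool_rot: [0.23, 0.973, -0.0, 0.0]
ft_force: [-0.2, 0.9, -0.4]
grip_width: -0.0
grip_force: 0.0
```

```bash
python3 -m handwheel '{"hand":[0,0,0,0,0,0,0,0,0,0,0,0],"translation":[[4,3,-1],[7.5,6,-2],[11,10,-2],[14,13.5,-2],[16.5,18,-2],[19,22,-2],[21,26,-2],[23,31,-2],[23,31,-2],[23,31,-2],[23,31,-2],[23,31,-2]],"turn":[[0,0,0],[0,0,0],[0,0,0],[0,0,0],[0,0,0],[0,0,0],[0,0,0],[0,0,0],[0,0,0],[0,0,0],[0,0,0],[0,0,0]]}'
python3 -m handwheel '{"hand":[0,0,0,0,0,0,0,0,0,0,0,0],"translation":[[1,5,0],[2,9.5,0],[3,14,0],[3,19,0],[3,24,0],[2.5,29,0],[1.5,34,0],[0.5,38,0],[0.5,38,0],[0.5,38,0],[0.5,38,0],[0.5,38,0]],"turn":[[0,0,0],[0,0,0],[0,0,0],[0,0,0],[0,0,0],[0,0,0],[0,0,0],[0,0,0],[0,0,0],[0,0,0],[0,0,0],[0,0,0]]}'
```

```text
time: 4.2
position: [0.6094, -0.0282, 0.1395]
tool_rot: [0.23, 0.973, -0.0, -0.0]
ft_force: [-0.6, 0.5, -0.2]
grip_width: 0.0006
grip_force: 0.0
time: 5.2
position: [0.6102, 0.0097, 0.1396]
tool_rot: [0.23, 0.973, -0.0, 0.0]
ft_force: [-1.0, 0.5, -0.0]
grip_width: 0.0003
grip_force: 0.0
```

```bash
python3 -m handwheel '{"hand":[0,0,0,0,0,0,0,0,0,0,0,0],"translation":[[-1.5,4.5,0],[-3.5,9,0],[-6,13.5,0],[-8.5,17.5,0],[-11.5,21,0],[-15,25,0],[-18.5,28,0],[-22,31,0],[-22,31,0],[-22,31,0],[-22,31,0],[-22,31,0]],"turn":[[0,0,0],[0,0,0],[0,0,0],[0,0,0],[0,0,0],[0,0,0],[0,0,0],[0,0,0],[0,0,0],[0,0,0],[0,0,0],[0,0,0]]}'
python3 -m handwheel '{"hand":[0,0,0,0,0,0,0,0,0,0,0,0],"translation":[[-4,2.5,0],[-8.5,5,0],[-12.5,7,0],[-17,9,0],[-22,10,0],[-27,11.5,0],[-31.5,12,0],[-36.5,12,0],[-36.5,12,0],[-36.5,12,0],[-36.5,12,0],[-36.5,12,0]],"turn":[[0,0,0],[0,0,0],[0,0,0],[0,0,0],[0,0,0],[0,0,0],[0,0,0],[0,0,0],[0,0,0],[0,0,0],[0,0,0],[0,0,0]]}'
python3 -m handwheel '{"hand":[0,0,0,0,0,0,0,0,0,0,0,0],"translation":[[-5,0,0],[-9.5,-1,0],[-14.5,-2,0],[-19,-3,0],[-24,-4.5,0],[-28,-6.5,0],[-32.5,-9,0],[-36.5,-11.5,0],[-36.5,-11.5,0],[-36.5,-11.5,0],[-36.5,-11.5,0],[-36.5,-11.5,0]],"turn":[[0,0,0],[0,0,0],[0,0,0],[0,0,0],[0,0,0],[0,0,0],[0,0,0],[0,0,0],[0,0,0],[0,0,0],[0,0,0],[0,0,0]]}'
```

```text
time: 6.2
position: [0.5884, 0.0408, 0.1396]
tool_rot: [0.23, 0.973, -0.0, 0.0]
ft_force: [0.1, 0.3, 0.0]
grip_width: 0.0006
grip_force: 0.0
time: 7.2
position: [0.552, 0.0528, 0.1396]
tool_rot: [0.23, 0.973, 0.0, 0.0]
ft_force: [-0.3, 0.6, 0.2]
grip_width: 0.0003
grip_force: 0.0
time: 8.2
position: [0.5155, 0.0415, 0.1396]
tool_rot: [0.23, 0.973, 0.0, 0.0]
ft_force: [0.6, 0.3, 0.5]
grip_width: 0.0003
grip_force: 0.0
```

All six stickers are passed. Now I lift and move close to the green button for one more look.

```bash
python3 -m handwheel '{"hand":[0,0,0,0,0,0,0,0,0,0,0,0],"translation":[[0,0,12],[0,0,30],[0,5,50],[0,20,60],[0,45,60],[0,72,60],[0,100,60],[0,128,60],[0,153,60],[0,175,60],[0,185,60],[0,185,60]],"turn":[[0,0,0],[0,0,0],[0,0,0],[0,0,0],[0,0,0],[0,0,0],[0,0,0],[0,0,0],[0,0,0],[0,0,0],[0,0,0],[0,0,0]]}'
python3 - <<'E'
from h import *
p,d,i=grab("wrist"); cv2.imwrite("pics/w2.png",p[...,::-1])
m=cv2.inRange(cv2.cvtColor(p,cv2.COLOR_RGB2HSV),(45,120,100),(80,255,255))
N,l,st,ce=cv2.connectedComponentsWithStats(m)
for s,q in zip(st[1:],ce[1:]):
    if s[4]>40: print(s,q.round(1),onz(i,q[0],q[1],.056,True).round(4))
print(robot.get_obs()["position"])
E
```

```text
time: 9.2
position: [0.515, 0.2284, 0.1995]
tool_rot: [0.228, 0.974, 0.0, 0.0]
ft_force: [0.3, 0.4, -0.8]
grip_width: 0.0005
grip_force: 0.0
[311 107  35  35 958] [328.2 124.2] [0.471  0.2947 0.056 ]
[0.51491693 0.22694414 0.1993586 ]
```

View pics/w2.png

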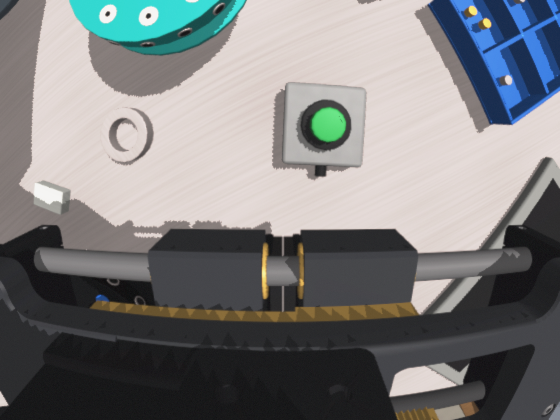

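The button top is at (328,124), which gives (0.471,0.295) on the 56 mm plane, consistent with the scene view. The turquoise decoy lies up-left, so I check the gripper body's clearance to it before going down.

```bash
python3 - <<'E'
from h import *
from scipy.spatial.transform import Rotation as R
z=np.load("scene0.npz"); i={k:z[k] for k in ("vertical_fov","cx","cy","world_from_camera")}
v,u=np.mgrid[:420,:560]; o,r=ray(i,u,v); P=(o+r*z["d"][...,None])[z["d"]>0]
T=R.from_quat(robot.get_obs()["tool_rot"])
L=T.inv().apply(P-[.471,.294,.066])
k=(P[:,2]>.06)&(abs(L[:,0])<.16)&(abs(L[:,1])<.2)
for q,l in list(zip(P[k],L[k]))[::40]: print(q.round(3),l.round(3))
E
```

```text
[0.297 0.302 0.116] [ 0.159 -0.07  -0.049]
[0.267 0.235 0.122] [ 0.157 -0.144 -0.056]
[0.279 0.238 0.124] [ 0.147 -0.136 -0.058]
[0.279 0.234 0.123] [ 0.145 -0.14  -0.057]
[0.279 0.226 0.124] [ 0.142 -0.146 -0.058]
[0.279 0.219 0.125] [ 0.139 -0.153 -0.059]
[0.274 0.212 0.122] [ 0.14  -0.161 -0.056]
[0.259 0.2   0.117] [ 0.148 -0.178 -0.051]
[0.332 0.28  0.113] [ 0.118 -0.074 -0.047]
[0.315 0.263 0.109] [ 0.126 -0.097 -0.043]
[0.304 0.239 0.114] [ 0.125 -0.123 -0.048]
[0.294 0.215 0.119] [ 0.123 -0.15  -0.053]
[0.278 0.196 0.117] [ 0.129 -0.173 -0.051]
[0.259 0.185 0.109] [ 0.141 -0.192 -0.043]
[0.339 0.257 0.113] [ 0.102 -0.092 -0.047]
[0.329 0.241 0.113] [ 0.103 -0.111 -0.047]
[0.319 0.231 0.11 ] [ 0.108 -0.124 -0.044]
[0.313 0.219 0.11 ] [ 0.108 -0.138 -0.044]
[0.305 0.207 0.109] [ 0.11  -0.152 -0.043]
[0.299 0.198 0.108] [ 0.111 -0.162 -0.042]
[0.299 0.187 0.111] [ 0.106 -0.173 -0.045]
[0.298 0.177 0.112] [ 0.103 -0.182 -0.046]
[0.299 0.176 0.11 ] [ 0.102 -0.182 -0.044]
[0.299 0.165 0.114] [ 0.097 -0.192 -0.047]
[0.293 0.166 0.106] [ 0.102 -0.194 -0.04 ]
[0.302 0.158 0.113] [ 0.09  -0.197 -0.047]
[0.306 0.158 0.112] [ 0.088 -0.195 -0.045]
[0.309 0.162 0.108] [ 0.086 -0.191 -0.042]
[0.314 0.161 0.108] [ 0.081 -0.189 -0.042]
[0.328 0.173 0.106] [ 0.074 -0.172 -0.04 ]
[0.332 0.18  0.1  ] [ 0.074 -0.164 -0.034]
[0.336 0.184 0.097] [ 0.071 -0.159 -0.031]
[0.33  0.226 0.063] [ 0.096 -0.124  0.003]
[0.285 0.174 0.061] [ 0.114 -0.191  0.006]
[0.289 0.162 0.064] [ 0.104 -0.199  0.003]
[0.35  0.221 0.061] [ 0.076 -0.119  0.005]
[0.338 0.186 0.065] [ 0.071 -0.156  0.001]
[0.518 0.059 0.116] [-0.146 -0.189 -0.05 ]
[0.537 0.07  0.112] [-0.159 -0.171 -0.046]
```

Clear by more than 30 mm. I move over the button and go down to about 10 mm above it.

```bash
python3 -m handwheel '{"hand":[0,0,0,0,0,0,0,0,0,0,0,0],"translation":[[-8,12,0],[-20,30,0],[-32,48,0],[-40,61,-5],[-44,67,-18],[-44,67,-35],[-44,67,-55],[-44,67,-75],[-44,67,-92],[-44,67,-105],[-44,67,-112],[-44,67,-114]],"turn":[[0,0,0],[0,0,0],[0,0,0],[0,0,0],[0,0,0],[0,0,0],[0,0,0],[0,0,0],[0,0,0],[0,0,0],[0,0,0],[0,0,0]]}'
python3 -m handwheel '{"hand":[0,0,0,0],"translation":[[0,0,0],[0,0,0],[0,0,0],[0,0,0]],"turn":[[0,0,0],[0,0,0],[0,0,0],[0,0,0]]}'
```

```text
time: 10.25
position: [0.4701, 0.2925, 0.0844]
tool_rot: [0.23, 0.973, -0.001, -0.001]
ft_force: [0.3, -0.2, -0.2]
grip_width: 0.0001
grip_force: 0.0
time: 10.58
position: [0.4716, 0.2936, 0.0865]
tool_rot: [0.23, 0.973, 0.0, 0.001]
ft_force: [0.8, 0.0, -0.4]
grip_width: 0.0007
grip_force: 0.0
```

```bash
python3 -m handwheel '{"hand":[0,0,0,0,0,0,0,0,0,0,0,0],"translation":[[0,0,-3],[0,0,-6],[0,0,-8],[0,0,-9.5],[0,0,-11],[0,0,-12],[0,0,-13],[0,0,-14],[0,0,-15],[0,0,-16],[0,0,-16],[0,0,-16]],"turn":[[0,0,0],[0,0,0],[0,0,0],[0,0,0],[0,0,0],[0,0,0],[0,0,0],[0,0,0],[0,0,0],[0,0,0],[0,0,0],[0,0,0]]}'
```

```text
time: 11.58
position: [0.4709, 0.2934, 0.0696]
tool_rot: [0.23, 0.973, -0.0, -0.0]
ft_force: [-1.1, -0.1, 4.4]
grip_width: 0.0006
grip_force: 2.0
```

```bash
python3 -m handwheel '{"hand":[0,0,0,0,0,0,0,0,0,0],"translation":[[0,0,-0.5],[0,0,-1],[0,0,-1.5],[0,0,-2],[0,0,-2.5],[0,0,-2.5],[0,0,-2.5],[0,0,-2.5],[0,0,-2.5],[0,0,-2.5]],"turn":[[0,0,0],[0,0,0],[0,0,0],[0,0,0],[0,0,0],[0,0,0],[0,0,0],[0,0,0],[0,0,0],[0,0,0]]}'
python3 - <<'E'
from h import *
p,d,i=grab("scene"); cv2.imwrite("pics/s2.png",cv2.resize(p[100:290,230:450,::-1],None,fx=3,fy=3)); o=robot.get_obs(); print(o["position"],o["ft_force"])
E
```

```text
time: 12.42
position: [0.4709, 0.2934, 0.0671]
tool_rot: [0.23, 0.973, -0.0, -0.0]
ft_force: [-1.7, 0.4, 5.2]
grip_width: 0.0003
grip_force: 2.6
[0.4709074  0.29346558 0.06708336] [-2.02123877  0.01867013  5.10041645]
```

View pics/s2.png

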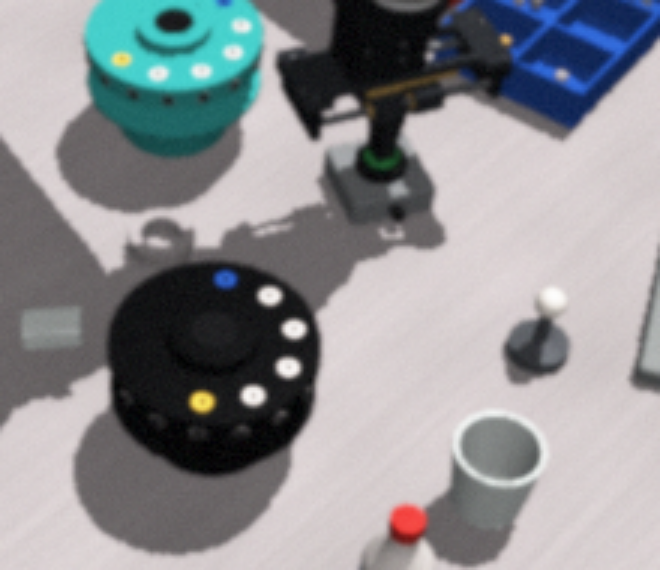

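The fingers hold the green button at crop (380,160), about 8 mm down with about 5 N. The hub and its neighbours stand where they were, so I hand in.

```bash
python3 -c "
from rig import hand_in
print(hand_in())"
```

```text
the job is handed in; nothing more can be done
None
```

The closed fingertips passed over all six stickers in order, from yellow to blue, at about 1 cm. The job was handed in with the fingers still holding the green button about 8 mm down at about 5 N; the hand-in gave no verdict.

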